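# Pack the brake kit carrier and lift it level

## Robot

A 7-joint arm with a two-finger parallel gripper is mounted at the origin on the work surface. World frame = base frame: x ahead of the robot, y to its left, z up, the work surface at z = 0. Lengths are in m, angles in rad, forces in N, time in s.
With the tool pointing down it reaches from about 0.35 to 0.9 m from the base axis. Payload 8.1 kg.
Tool frame: the origin (TCP) lies midway between the tips of the shut fingers; the grasp point (between the pads) lies 19 mm behind it; z points along the fingers, y is the line along which they close (so a half turn about z gives the same grasp; the last joint's range is limited). The gripper opens to 92 mm and grips with 3 to 60 N. Pads are 19 mm wide; open, the fingers measure 130 mm over their backs; the gripper's body (75 mm by 190 mm) begins 47 mm behind the grasp point.
Start: joints at [-1.362, 0.434, 0.025, 1.573, -0.012, 1.134, -0.075], TCP at [0.192, 0.595, 0.191] pointing down, gripper open.
Joint ranges: [-2.62, 2.62], [-0.44, 2.09], [-1.27, 1.32], [0.08, 2.57], [-1.32, 4.46], [0.12, 2], [-2.74, 2.74]. Speed limits (rad/s): [2.22, 2.22, 3.01, 3.01, 3.14, 3.14, 3.14].

## Interface

Orientations are given as a rotation vector (axis times angle).
In Python, from cell import arm gives the robot as it stands.
- The arm moves only by the tool carry_out, never from a script. Its arguments are lists of equal length, an entry for each row: "claw": the finger opening in cm, from 0 to 9.18; "delta_pos": the shift along the tool's x, y, z in cm, a list of three; "angular": the turn, a rotation vector about the tool's x, y, z in rad, a list of three. In form: {"claw": [claw, ...], "delta_pos": [[dx, dy, dz], ...], "angular": [[ax, ay, az], ...]}. A call has 1 to 20 rows; each row shifts and turns the commanded pose from where the row before left it, along the tool's axes as they then stand; what a row does not reach is not made up. A row lasts 1/10 s, in which the tool goes at most 50 mm and 8.59 degrees, less where a joint would pass 70% of its speed; a pose out of reach is approached as far as the arm can. A call with a gripper value outside its range is refused whole. The fingers move at their own pace and stop on an object; "force" is the grip in N (left out, the last holds). Time passes only in rows, so rows that do not move let the fingers close. It gives the time, the measured TCP pose, the force, the opening and the grip force at its end, in the units of the state.
- arm.observe(): the state, without advancing time (a new reading comes with each control period).
- arm.get_image(name): name is "side" or "top"; returns a dict with "frame" (400x640x3 uint8, red, green, blue), "mtx" (3x3 intrinsics, pixels), "T" (4x4, takes a point from camera to world coordinates). Camera axes: x right, y down, z forward; pixel columns grow to the right and rows downward; lengths in m; the calibration is good to about 2 mm. A picture is of the moment at which its call begins. There is no depth.
- arm.sign_off(): hands the job in; it is judged then, once.
Trained networks look in a picture, given as the dict that the camera call returned (one of the last four; its "shot" number tells which), for a name from the list of things; names that differ only in an ending like _2 or _b are one class to them, and where a whole thing is asked for, a point or a joint stands for the part that bears it (a point fixed in the world has none). Each returns a list of dicts, best first, with "conf" (0 to 1); they miss things now and then, are a little off and sometimes report something else, mostly with a low value. They report only what shows in the picture. A call takes as long as a camera call. They do not tell look-alikes from the thing itself.
- arm.look_for(label, picture): "centre" ([column, row] as shares, 0 to 1, of the picture: columns of its width, rows of its height, amid what is visible of it).
- arm.trace(label, picture): "region" (400x640 bool, what is visible of it) and "centre" ([column, row] as shares, 0 to 1, of the picture: columns of its width, rows of its height, amid what is visible of it).
- arm.place_of(label, picture): "centre" ([column, row] as shares, 0 to 1, of the picture: columns of its width, rows of its height: a listed point, or the origin of a listed thing).
The state is a dict: "clock": time; "joints": joint angles; "dq": joint speeds; "joint_efforts": joint torques, N m; "position": TCP position; "ee_rot": TCP orientation; "force": force on the tool from outside, world axes, zero at the start; "ft_torque": the same for the moment, N m; "width": opening from 0.0 (shut) to 1.0 (fully open); "gripper_force": force on a finger pad.
Only numpy, scipy, OpenCV 4.12 (cv2) and the standard library are available. Lean on these libraries where they do the work, as an engineer would, in place of code of your own. Each camera call takes 0.05 s, during which the arm holds its last target. There are 200 camera calls.

## Task

Take the one full-thickness brake block from the slotted stand (the other three are worn thin) and the cotter-pin tin from the bench, and stand them upright, right down, in the two empty bays of the carrier that they fit. Then pick the carrier up by its bar handle, keeping it level, and finish while still holding it steady and level about 10 cm above where it stood on the bench. Leave the worn blocks and the other things on the bench where they are.

Things in the scene. Friction and masses are not known exactly. Their poses are not given: they have to be found in the camera images.
- block_full: dark moulded brake block with a steel back plate, full thickness: 30 mm thick (its x) x 40 wide (its y) x 80 tall (its z), about 0.17 kg, upright in one of the stand's slots. Origin: centre of its underside. Its smooth 40 mm width is free to grip; which way round it faces in the carrier does not matter.
- block_worn1: worn-down brake block: same width (40, its y) and height (80, its z) as the full one but only 18 mm thick (its x); stands in the stand and stays there. Origin: centre of its underside.
- block_worn2: worn-down brake block: same width (40, its y) and height (80, its z) as the full one but only 18 mm thick (its x); stands in the stand and stays there. Origin: centre of its underside.
- block_worn3: worn-down brake block: same width (40, its y) and height (80, its z) as the full one but only 18 mm thick (its x); stands in the stand and stays there. Origin: centre of its underside.
- tin: plain round cotter-pin tin with a paper band, 40 mm diameter, 80 tall, about 0.09 kg, upright on the bench on the robot's left. Origin: centre of its underside, z up.
- carrier: bare sheet-metal carrier, loose, 104 mm (its x) x 172 mm (its y), 0.3 kg empty, about 0.8 kg packed, when it balances about its centre. Floor 4 mm thick, walls 40 mm high. Two rows of two bays, y = 37..83 and -83..-37 mm, each row with one block bay 36 (x) x 46 (y) mm and one tin bay 46 x 46 mm; an empty lane between the rows under the bar handle. Origin: centre of its underside.
- handle (a point): centre of the carrier's straight flat-sided bar handle, 110 mm above the carrier's underside; the bar runs along the carrier's x, is 12 mm wide (y) and 20 mm high (z 100 to 120 mm in the carrier), on end posts 24 mm wide (y) at x = +-50 mm that rise to 122 mm. Axes as the carrier's
- bay_block_empty (a point): centre of the floor of the carrier's empty block bay, at (-31, -60, 4) mm in the carrier; axes as the carrier's, so a block stands in it with its 40 mm width along y
- bay_tin_empty (a point): centre of the floor of the carrier's empty tin bay, at (-26, 60, 4) mm in the carrier
- bay_block_packed (a point): centre of the floor of the bay that already holds a block, at (31, 60, 4) mm in the carrier
- bay_tin_packed (a point): centre of the floor of the bay that already holds a tin, at (26, -60, 4) mm in the carrier
- block_packed: full-thickness block like block_full, already standing in the carrier; stays there. Origin: centre of its underside.
- tin_packed: tin like the other, already standing in the carrier; stays there. Origin: centre of its underside.
- stand: enamelled iron stand, fixed, 220 (its x) x 70 (its y) mm: floor 8 mm thick, four slots 42 mm wide in a row along x at 50 mm pitch, between fins 28 mm wide (y) that rise to 38 mm; low lips to 18 mm along both long edges. The blocks stand across it, thickness along the stand's x, width along its y. Origin: centre of its underside.
- dial: chrome dial indicator body lying face up, 56 mm across, 20 high; leave alone. Origin: centre of the round body's underside.
- drift: brass drift lying on the bench, about 130 mm long, 18 high; leave alone. Origin: on its underside near the middle.
- shackle: black steel shackle lying flat, about 75 x 66 mm, 13 high; leave alone. Origin: at its middle, on the bench.
- bolt1: zinc-plated hanger bolt with two square nuts, lying between stand and carrier, 110 mm long (its x), 16 high; leave alone. Origin: middle of its underside.
- bolt2: another hanger bolt, the same, to the right beyond the stand; leave alone. Origin: middle of its underside.
Mind the look-alikes: they are no part of the job. What is shaped like the tin_packed but pink is not meant.

How it is judged:
By the outcome, as a careful person would: the job done as asked, in the order asked, and still so for the second after the job is handed in, while the arm keeps its last pose, push and grip.
It also fails if it takes over 72 s, if anything falls off the work surface, if the arm or the gripper's body presses on something with over 40 N, if the wrist force passes 120 N, or if a joint passes its speed limit or range.

## Working session

There is one attempt and no reset: what is moved stays moved. The work goes in short steps, Python scripts to look and compute and a tool call to move; the robot and the scene stay as the last step left them, time stands still between calls to the robot, and variables do not carry over. Pictures are saved under pics/ and viewed, at most 10 in all, crops included, and the job is handed in when it is done.

Besides the shell and the picture viewer there is one more tool, called after "Call:" by a JSON object that holds its "op" and its "data", one argument or row to a line. carry_out: Moves the arm, as the interface text tells. Its arguments: {"type":"object","properties":{"claw":{"type":"array","items":{"type":"number"}},"delta_pos":{"type":"array","items":{"type":"array","items":{"type":"number"}}},"angular":{"type":"array","items":{"type":"array","items":{"type":"number"}}},"force":{"type":"number"}},"required":["claw","delta_pos","angular"]}

```bash
mkdir -p pics; ls
python3 - <<'E'
from cell import arm
import cv2
for n in ("side","top"):
    p=arm.get_image(n); cv2.imwrite(f"pics/{n}0.png",p["frame"][:,:,::-1]); print(n,p["mtx"].round(1).tolist(),p["T"].round(4).tolist(),p["shot"])
    for l in ["block_full","tin","carrier","handle","bay_block_empty","bay_tin_empty","bay_block_packed","bay_tin_packed","tin_packed","stand","block_packed","block_worn1"]:
        print(l,[(round(d["centre"][0]*640,1),round(d["centre"][1]*400,1),round(d["conf"],2)) for d in arm.place_of(l,p)])
s=arm.observe();print(s)
E
```

```text
pics
side [[411.5, 0.0, 321.9], [0.0, 411.5, 204.4], [0.0, 0.0, 1.0]] [[0.9179, -0.2869, 0.2742, 0.2476], [-0.3964, -0.6304, 0.6674, -0.7783], [-0.0186, -0.7213, -0.6924, 0.8551], [0.0, 0.0, 0.0, 1.0]] 1
block_full [(366.2, 278.6, 0.82), (378.4, 268.3, 0.69)]
tin [(264.2, 159.6, 0.89), (312.9, 195.0, 0.54), (336.9, 299.7, 0.42)]
carrier [(312.7, 195.2, 0.96), (338.2, 238.1, 0.36), (361.7, 288.3, 0.27)]
handle [(311.3, 168.0, 0.96), (308.5, 181.0, 0.44)]
bay_block_empty [(314.5, 212.3, 0.66)]
bay_tin_empty [(298.8, 187.7, 0.64), (266.1, 160.7, 0.36)]
bay_block_packed [(308.1, 178.3, 0.72)]
bay_tin_packed [(268.4, 160.8, 0.68), (330.8, 199.6, 0.57)]
tin_packed [(389.6, 209.1, 0.78), (330.7, 201.1, 0.72), (345.8, 175.3, 0.67), (358.7, 196.7, 0.65)]
stand [(359.0, 353.9, 0.5), (380.2, 268.8, 0.26)]
block_packed [(309.9, 181.3, 0.54), (366.7, 279.1, 0.54)]
block_worn1 [(351.9, 291.9, 0.89), (339.4, 298.2, 0.81), (378.6, 267.9, 0.72)]
top [[424.6, 0.0, 317.0], [0.0, 424.6, 211.5], [0.0, 0.0, 1.0]] [[-0.0356, -0.9754, 0.2175, 0.325], [-0.9994, 0.0353, -0.005, -0.0384], [-0.0028, -0.2176, -0
[... 594 characters left out ...]
 0.49)]
{'clock': 1.3, 'joints': array([-1.36160001,  0.43450738,  0.02496126,  1.57321408, -0.01163991,
        1.13399274, -0.07511657]), 'dq': array([-0.00058029,  0.0009765 ,  0.00052708,  0.00037165, -0.00036866,
       -0.00080944,  0.00096809]), 'joint_efforts': array([-1.03337919e-03, -6.67673635e+01,  9.83224735e-01, -3.14790380e+01,
       -6.08602725e-02,  3.30565288e-02,  3.57351503e-06]), 'position': array([0.19172275, 0.59487405, 0.19063133]), 'ee_rot': array([-4.87910398e-01, -3.10343484e+00, -4.13812566e-05]), 'force': array([ 0.24044357, -0.27628809,  0.10648694]), 'ft_torque': array([ 0.01958938, -0.05466215, -0.03712556]), 'gripper_force': 0.0, 'width': 1.0004473569333634}
```

View pics/top0.png

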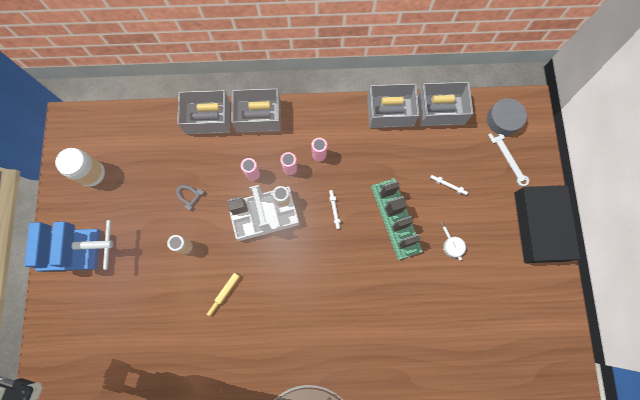

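View pics/side0.png

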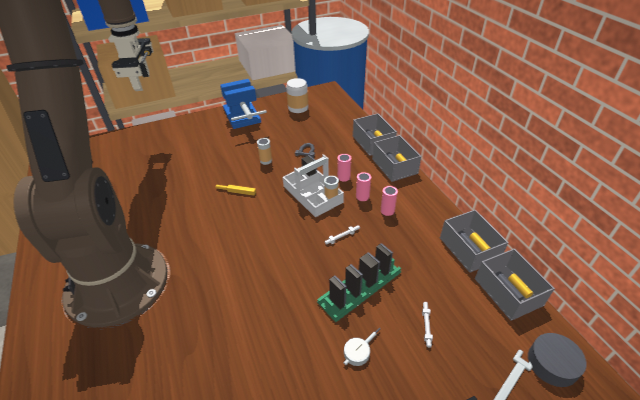

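Run:
```python
import cv2
t=cv2.imread("pics/top0.png");s=cv2.imread("pics/side0.png")
a=cv2.resize(t[150:270,160:440],None,fx=2.85,fy=2.85,interpolation=cv2.INTER_CUBIC)
cv2.imwrite("pics/c0.png",a)
b=cv2.resize(s[130:330,230:430],None,fx=3,fy=3,interpolation=cv2.INTER_CUBIC)
cv2.imwrite("pics/c1.png",b)
```

```text
(no output)
```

View pics/c0.png

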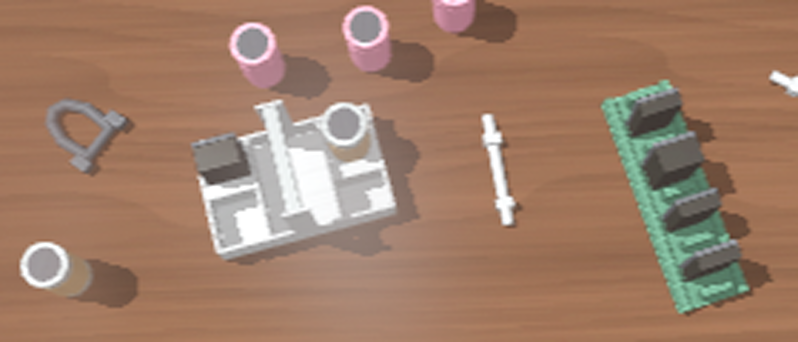

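View pics/c1.png

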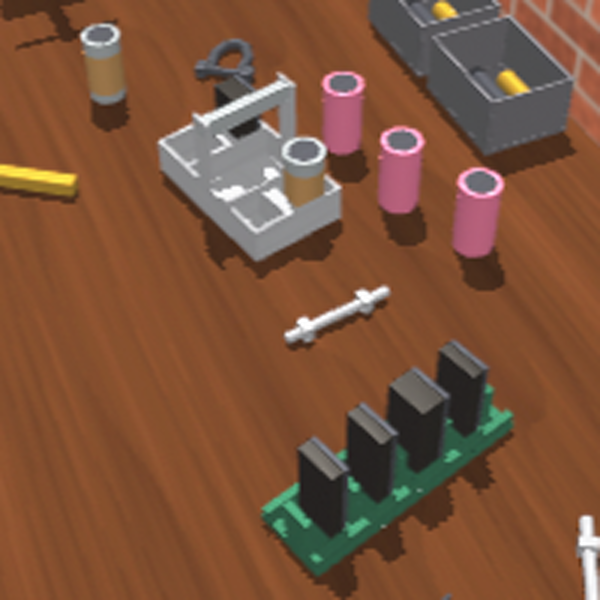

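The full block is second from the far end of the stand: about (397,205) in the top view and (370,270) in the side view. The tin is at (177,243) in the top view. The carrier, with its empty bays on the near side, is at (262,215), and the pink cans stand behind it. Next I'll fit silhouettes in both views.

```bash
cat > h.py <<'E'
import numpy as np, cv2
from scipy.optimize import minimize
from cell import arm
S=4
def proj(P,p):
    T=np.linalg.inv(p["T"]); q=(T[:3,:3]@np.asarray(P).T).T+T[:3,3]; q=q@p["mtx"].T
    return q[:,:2]/q[:,2:]
def ray(uv,p,z):
    d=p["T"][:3,:3]@np.linalg.solve(p["mtx"],[*uv,1]); o=p["T"][:3,3]
    return o+d*(z-o[2])/d[2]
def box(x0,x1,y0,y1,z0,z1): return np.array([[x,y,z] for x in(x0,x1) for y in(y0,y1) for z in(z0,z1)])/1000
def cyl(x,y,r,z0,z1):
    a=np.linspace(0,2*np.pi,40,endpoint=False)
    return np.vstack([np.c_[x+r*np.cos(a),y+r*np.sin(a),0*a+z] for z in(z0,z1)])/1000
def place(B,q,z=0):
    c,s=np.cos(q[2]),np.sin(q[2]); return B@np.array([[c,s,0],[-s,c,0],[0,0,1]])+[q[0],q[1],z]
def cover(parts,q,z,p):
    m=np.zeros((400*S,640*S),np.uint8)
    for B in parts:
        h=cv2.convexHull(((proj(place(B,q,z),p)+.5)*S*16-8).astype(np.int32))
        cv2.fillConvexPoly(m,h,1,shift=4)
    return cv2.resize(m.astype(np.float32),(640,400),interpolation=cv2.INTER_AREA)
def fit(parts,dont,obs,q0,z=0,yaw=True):
    # obs: list of (picture, mask)
    def loss(v):
        q=[q0[0]+v[0]/1000,q0[1]+v[1]/1000,q0[2]+(v[2]/100 if yaw else 0)]; e=0
        for p,m in obs:
            c=cover(parts,q,z,p); w=1.
            if dont: w=np.where((cover(dont,q,z,p)>0)&(c<1) if dont_outside else cover(dont,q,z,p)==0,0 if dont_outside else 1,1 if dont_outside else 0)
            e+=(np.abs(c-m)*w).sum()
        return e
    dont_outside=False
    n=3 if yaw else 2
    sim=np.vstack([np.zeros(n),np.eye(n)*8])
    r=minimize(loss,np.zeros(n),method="Nelder-Mead",options=dict(initial_simplex=sim,xatol=.05,fatol=.1,maxfev=150))
    v=r.x; return np.array([q0[0]+v[0]/1000,q0[1]+v[1]/1000,q0[2]+(v[2]/100 if yaw else 0)]),r.fun,loss(np.zeros(n))
def near(label,p,P,tol=25):
    uv=proj([P],p)[0]; best=None
    for d in arm.trace(label,p):
        e=np.hypot(*(np.array(d["centre"])*[640,400]-uv))
        if e<tol and (best is None or e<best[0]): best=(e,d["region"])
    return None if best is None else best[1].astype(np.float32)
CAR=[box(-52,52,-86,86,0,40),box(-52,52,-6,6,100,120),box(-56,-44,-12,12,0,122),box(44,56,-12,12,0,122)]
CARD=[box(10,52,34,86,41,86),cyl(26,-60,26,41,88)]
E
python3 - <<'E'
from h import *
pt=arm.get_image("top"); ps=arm.get_image("side")
for uv,z,n in [((391,211.5),.008,"full"),((182.7,250.2),0,"tin"),((261.9,215.5),0,"car"),((288.5,221.1),.004,"bbe"),((244.5,227.3),.004,"bte"),((241.3,210.5),.004,"bbp"),((282.4,196.7),.004,"btp"),((393.1,218.6),0,"stand"),((259.2,207),.11,"handle")]: print(n,ray(uv,pt,z).round(4))
for uv,z,n in [((366.2,278.6),.008,"full"),((264.2,159.6),0,"tin"),((312.7,195.2),0,"car"),((314.5,212.3),.004,"bbe"),((298.8,187.7),.004,"bte"),((311.3,168.0),.11,"handle")]: print("s",n,ray(uv,ps,z).round(4))
K=np.array([[-31,-60],[-26,60],[31,60],[26,-60],[0,0]])/1000
W=np.array([ray(u,pt,.004)[:2] for u in [(288.5,221.1),(244.5,227.3),(241.3,210.5),(282.4,196.7),(261.9,215.5)]])
H=(K-K.mean(0)).T@(W-W.mean(0)); yaw=np.arctan2(H[0,1]-H[1,0],H[0,0]+H[1,1]); 
q0=[*ray((261.9,215.5),pt,0)[:2],yaw]; print("car0",q0)
mt,ms=near("carrier",pt,[*q0[:2],.02]),near("carrier",ps,[*q0[:2],.02])
for o in ([(pt,mt),(ps,ms)],[(pt,mt)],[(ps,ms)]): print("car",*fit(CAR,CARD,o,q0))
t0=[*ray((182.7,250.2),pt,0)[:2],0]
T=[cyl(0,0,20,0,80)]
mt2,ms2=near("tin",pt,[*t0[:2],.04]),near("tin",ps,[*t0[:2],.04])
for o in ([(pt,mt2),(ps,ms2)],[(pt,mt2)],[(ps,ms2)]): print("tin",*fit(T,None,o,t0,yaw=False))
b0=np.array([*ray((391,211.5),pt,.008)[:2],0]); s0=ray((393.1,218.6),pt,0)
# yaw of stand axis: from stand centre to full block
b0[2]=np.arctan2(b0[1]-s0[1],b0[0]-s0[0]); print("yaw0",b0[2])
mb,nb=near("block_full",pt,[*b0[:2],.06]),near("block_full",ps,[*b0[:2],.06])
print([None if m is None else m.sum() for m in (mt,ms,mt2,ms2,mb,nb)])
B=[box(-15,15,-20,20,0,80)]; BD=[box(-21,21,-35,35,0,32)]
for o in ([(pt,mb),(ps,nb)],[(pt,mb)],[(ps,nb)]): 
    if all(m is not None for _,m in o): print("blk",*fit(B,BD,o,b0,z=.008))
mst,nst=near("stand",pt,[*s0[:2],.01]),near("stand",ps,[*s0[:2],.01])
ST=[box(-110,110,-35,35,0,16)]; SD=[box(-110,110,-22,22,16,90)]
for o in ([(pt,mst),(ps,nst)],[(pt,mst)],[(ps,nst)]): 
    if all(m is not None for _,m in o): print("stand",*fit(ST,SD,o,[*s0[:2],b0[2]]))
# overlay
for n,p,ms_ in (("top",pt,(mt,mt2,mb,mst)),("side",ps,(ms,ms2,nb,nst))): np.savez(f"{n}1.npz",frame=p["frame"],mtx=p["mtx"],T=p["T"],**{f"m{i}":m for i,m in enumerate(ms_) if m is not None})
E
```

```text
full [ 0.5747 -0.2502  0.008 ]
tin [0.4883 0.3285 0.    ]
car [0.578 0.11  0.   ]
bbe [0.5586 0.0357 0.004 ]
bte [0.5454 0.158  0.004 ]
bbp [0.5935 0.167  0.004 ]
btp [0.6292 0.0514 0.004 ]
stand [ 0.5559 -0.256   0.    ]
handle [0.5764 0.1027 0.11  ]
s full [ 0.5778 -0.2532  0.008 ]
s tin [ 0.495   0.3293 -0.    ]
s car [0.5768 0.0953 0.    ]
s bbe [0.5518 0.0205 0.004 ]
s bte [0.549  0.1413 0.004 ]
s handle [0.5751 0.0918 0.11  ]
car0 [np.float64(0.5780199915710883), np.float64(0.11003577244352258), np.float64(0.23652238573246623)]
car [0.57847376 0.10428795 0.22436751] 256.3125 483.625
car [0.57978573 0.10433607 0.21409404] 108.25 242.625
car [0.57629539 0.10163889 0.2459888 ] 96.5 241.0
tin [0.49662869 0.32491911 0.        ] 66.8125 316.6875
tin [0.49743952 0.32502889 0.        ] 22.9375 186.375
tin [0.49514305 0.32470171 0.        ] 33.8125 130.3125
yaw0 0.3016485480476742
[np.float32(2040.0), np.float32(1855.0), np.float32(326.0), np.float32(289.0), np.float32(276.0), np.float32(504.0)]
blk [ 0.57739551 -0.25817496  0.39567139] 37.4375 91.4375
blk [ 0.58401892 -0.25515002  0.53468971] 0.0 20.9375
blk [ 0.57600836 -0.25909483  0.33657539] 12.3125 70.5
stand [ 0.55518377 -0.26210733  0.28597306] 93.125 466.0625
stand [ 0.55664215 -0.2618022   0.2815344 ] 26.5 170.4375
stand [ 0.55491974 -0.26235836  0.28728088] 63.3125 295.625
```

Run:
```python
from h import *
import h
D={n:np.load(n+"1.npz") for n in("top","side")}
P={n:dict(mtx=d["mtx"],T=d["T"]) for n,d in D.items()}
def fit2(keep,dont,k,q0,names,z=0,yaw=True):
    def loss(v):
        q=[q0[0]+v[0]/1000,q0[1]+v[1]/1000,q0[2]+(v[2]/100 if yaw else 0)]; e=0
        for n in names:
            c=cover(keep,q,z,P[n]); w=(1-cover(dont,q,z,P[n]))*(c<1)+(c>=1)
            e+=(np.abs(c-D[n][f"m{k}"])*w).sum()
        return e
    n=3 if yaw else 2
    r=minimize(loss,np.zeros(n),method="Nelder-Mead",options=dict(initial_simplex=np.vstack([np.zeros(n),np.eye(n)*4]),xatol=.05,fatol=.1,maxfev=150))
    v=list(r.x)+[0]*(3-n); return np.round([q0[0]+v[0]/1000,q0[1]+v[1]/1000,q0[2]+v[2]/100],4),r.fun
B=[box(-15,15,-20,20,34,80)]; BD=[box(-15,15,-20,20,0,34)]
for yaw in (True,False):
  for o in (["top","side"],["top"],["side"]): print("blk",o,fit2(B,BD,2,[.577,-.257,.286],o,.008,yaw))
CAR=[box(-52,52,-86,86,0,40),box(-50,50,-6,6,100,120),box(-52,-46,-12,12,0,122),box(46,52,-12,12,0,122)]
for o in (["top","side"],["top"],["side"]):
  print("car",fit(CAR,CARD,[(P[n],D[n]["m0"]) for n in o],[.578,.104,.225]))
q=[.5782,.104,.225]
ims=[]
for n,(r0,c0) in (("top",(150,160)),("side",(130,230))):
    f=D[n]["frame"][:,:,::-1].copy(); F=4 if n=="side" else 3
    hh,ww=(200,200) if n=="side" else (120,260)
    im=cv2.resize(f[r0:r0+hh,c0:c0+ww],None,fx=3,fy=3,interpolation=cv2.INTER_CUBIC)
    def dr(B,q,z,col,seq):
        u=((proj(place(B,q,z),P[n])-[c0,r0]+.5)*3-.5).astype(int)
        for a,b in seq: cv2.line(im,u[a].tolist(),u[b].tolist(),col,1,cv2.LINE_AA)
    E12=[(0,1),(2,3),(4,5),(6,7),(0,2),(1,3),(4,6),(5,7),(0,4),(1,5),(2,6),(3,7)]
    dr(box(-52,52,-86,86,0,40),q,0,(0,255,0),E12); dr(box(-50,50,-6,6,100,120),q,0,(0,0,255),E12)
    dr(box(-15,15,-20,20,0,80),[.5778,-.2575,.286],.008,(0,255,255),E12)
    dr(box(-110,110,-35,35,0,18),[.5552,-.2621,.286],0,(255,0,255),E12)
    c=cyl(0,0,20,80,80)[:40]; dr(c,[.4966,.3249,0],0,(255,255,0),[(i,(i+1)%40) for i in range(40)])
    ims.append(im)
cv2.imwrite("pics/ot.png",ims[0]);cv2.imwrite("pics/os.png",ims[1])
```

```text
blk ['top', 'side'] (array([ 0.5789, -0.2555,  0.2483]), np.float64(75.21875))
blk ['top'] (array([ 0.5788, -0.2521,  0.2904]), np.float64(14.53515625))
blk ['side'] (array([ 0.5768, -0.2593,  0.2486]), np.float64(19.79296875))
blk ['top', 'side'] (array([ 0.5789, -0.2558,  0.286 ]), np.float64(76.78125))
blk ['top'] (array([ 0.5788, -0.2526,  0.286 ]), np.float64(14.72265625))
blk ['side'] (array([ 0.5772, -0.2593,  0.286 ]), np.float64(21.4921875))
car (array([0.57819594, 0.10344563, 0.23194376]), np.float64(194.4375), np.float64(200.375))
car (array([0.57970392, 0.10435718, 0.2120312 ]), np.float64(74.875), np.float64(102.4375))
car (array([0.57688677, 0.10157115, 0.2348038 ]), np.float64(63.3125), np.float64(97.9375))
```

View pics/ot.png

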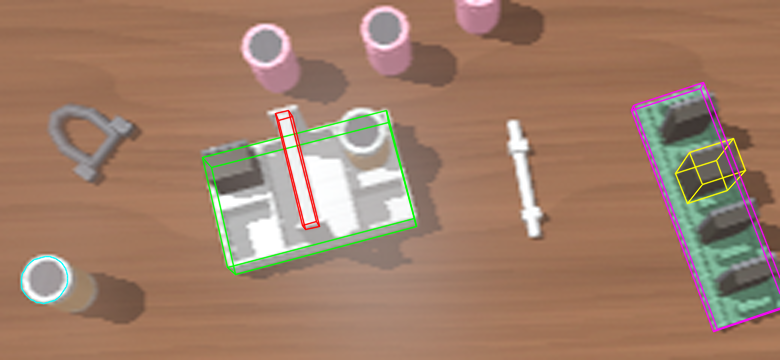

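View pics/os.png

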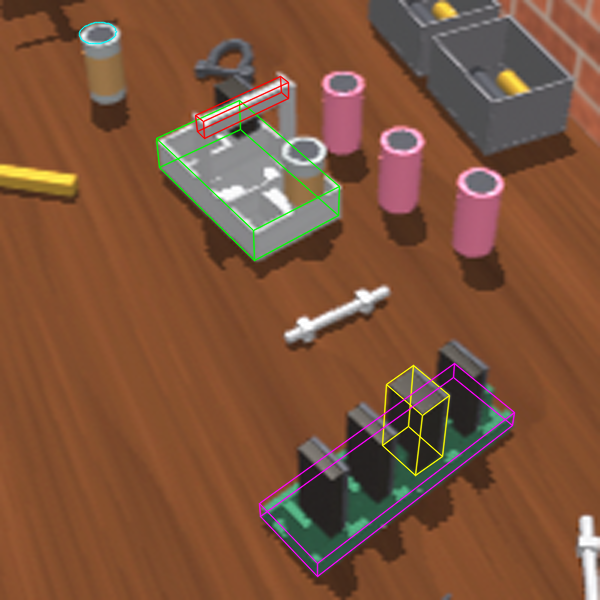

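The overlays fit. Block ≈ (0.5785, -0.2555, yaw 0.286), carrier ≈ (0.5784, 0.1037, yaw 0.225) and tin ≈ (0.4966, 0.3249). Now I'll plan the first move.

```bash
cat > plan.py <<'E'
import sys,numpy as np
from scipy.spatial.transform import Rotation as R
from cell import arm
# target x y z (m), yaw of tool y axis in deg ; prints shift in tool axes (cm), then turn about tool z
x,y,z,yaw=map(float,sys.argv[1:5]); s=arm.observe()
M=R.from_rotvec(s["ee_rot"]).as_matrix(); d=np.array([x,y,z])-s["position"]
a=np.degrees(np.arctan2(M[1,1],M[0,1])); t=(yaw-a+180)%360-180
print("clock",s["clock"],"pos",s["position"].round(4),"yaw",a.round(2),"zaxis",M[:,2].round(4),"j",s["joints"].round(2),"F",s["force"].round(1))
print("shift now cm",(M.T@d*100).round(2),"turn tool z",round(-np.radians(t),4),"deg",round(t,1))
y2=np.radians(yaw); print("shift after turn cm",(np.array([[-np.sin(y2)*-1*-1,0,0]])*0).shape and (R.from_euler('z',t,degrees=True).as_matrix()@M).T.dot(d*100).round(2))
E
python3 plan.py .5785 -.2555 .25 -73.6
```

```text
clock 1.8 pos [0.1918 0.5949 0.1906] yaw 72.13 zaxis [ 0.  0. -1.] j [-1.36  0.43  0.03  1.57 -0.01  1.13 -0.08] F [ 0.4  0.8 -0.5]
shift now cm [-62.9  -69.07  -5.94] turn tool z 2.5435 deg -145.7
shift after turn cm [13.09 92.5  -5.93]
```

Call:
{"op": "carry_out", "data": {
  "claw": [9, 9, 9, 9, 9, 9, 9, 9, 9, 9, 9, 9, 9, 9, 9, 9, 9, 9, 9, 9],
  "delta_pos": [
    [-3, -3.3, -0.6],
    [-3, -3.3, -0.6],
    [-3, -3.3, -0.6],
    [-3, -3.3, -0.6],
    [-3, -3.3, -0.6],
    [-3, -3.3, -0.6],
    [-3, -3.3, -0.6],
    [-3, -3.3, -0.6],
    [-3, -3.3, -0.6],
    [-3, -3.3, -0.6],
    [-3, -3.3, 0],
    [-3, -3.3, 0],
    [-3, -3.3, 0],
    [-3, -3.3, 0],
    [-3, -3.3, 0],
    [-3, -3.3, 0],
    [-3, -3.3, 0],
    [-3, -3.3, 0],
    [-3, -3.3, 0],
    [-3, -3.3, 0]
  ],
  "angular": [
    [0, 0, 0],
    [0, 0, 0],
    [0, 0, 0],
    [0, 0, 0],
    [0, 0, 0],
    [0, 0, 0],
    [0, 0, 0],
    [0, 0, 0],
    [0, 0, 0],
    [0, 0, 0],
    [0, 0, 0],
    [0, 0, 0],
    [0, 0, 0],
    [0, 0, 0],
    [0, 0, 0],
    [0, 0, 0],
    [0, 0, 0],
    [0, 0, 0],
    [0, 0, 0],
    [0, 0, 0]
  ]
}}

```text
clock: 3.8
position: [0.561, -0.2189, 0.2507]
ee_rot: [0.487, 3.103, 0.0]
force: [1.7, 1.5, 1.3]
width: 0.981
gripper_force: 0.0
```

Call:
{"op": "carry_out", "data": {
  "claw": [9, 9, 9, 9, 9, 9, 9, 9, 9, 9, 9, 9, 9, 9, 9, 9, 9, 9, 9, 9],
  "delta_pos": [
    [0, 0, 0],
    [0, 0, 0],
    [0, 0, 0],
    [0, 0, 0],
    [0, 0, 0],
    [0, 0, 0],
    [0, 0, 0],
    [0, 0, 0],
    [0, 0, 0],
    [0, 0, 0],
    [0, 0, 0],
    [0, 0, 0],
    [0, 0, 0],
    [0, 0, 0],
    [0, 0, 0],
    [0, 0, 0],
    [0, 0, 0],
    [0, 0, 0],
    [0, 0, 0],
    [0, 0, 0]
  ],
  "angular": [
    [0, 0, 0.14],
    [0, 0, 0.14],
    [0, 0, 0.14],
    [0, 0, 0.14],
    [0, 0, 0.14],
    [0, 0, 0.14],
    [0, 0, 0.14],
    [0, 0, 0.14],
    [0, 0, 0.14],
    [0, 0, 0.14],
    [0, 0, 0.14],
    [0, 0, 0.14],
    [0, 0, 0.14],
    [0, 0, 0.14],
    [0, 0, 0.14],
    [0, 0, 0.14],
    [0, 0, 0.14],
    [0, 0, 0.14],
    [0, 0, 0],
    [0, 0, 0]
  ]
}}

```text
clock: 5.8
position: [0.5603, -0.2173, 0.2506]
ee_rot: [3.103, 0.491, -0.0]
force: [-0.1, 0.3, 0.2]
width: 0.977
gripper_force: 0.0
```

```bash
python3 plan.py .5787 -.2553 .15 -73.6
```

```text
clock 5.8 pos [ 0.5603 -0.2173  0.2506] yaw -72.0 zaxis [-2.e-04 -0.e+00 -1.e+00] j [-0.47  0.59  1.26  1.6  -0.57  1.37 -0.4 ] F [-0.1  0.3  0.2]
shift now cm [ 0.57  4.18 10.05] turn tool z 0.0278 deg -1.6
shift after turn cm [ 0.69  4.16 10.05]
```

Call:
{"op": "carry_out", "data": {
  "claw": [9, 9, 9, 9, 9, 9, 9],
  "delta_pos": [
    [0, 0, 0],
    [0.2, 1.4, 2],
    [0.2, 1.4, 2],
    [0.29, 1.36, 2],
    [0, 0, 2],
    [0, 0, 2],
    [0, 0, 0]
  ],
  "angular": [
    [0, 0, 0.028],
    [0, 0, 0],
    [0, 0, 0],
    [0, 0, 0],
    [0, 0, 0],
    [0, 0, 0],
    [0, 0, 0]
  ]
}}

```text
clock: 6.5
position: [0.5774, -0.2544, 0.1483]
ee_rot: [-3.108, -0.442, 0.005]
force: [0.5, 0.5, -0.1]
width: 0.982
gripper_force: 0.0
```

```bash
python3 plan.py .5787 -.2553 .065 -73.6
python3 - <<'E'
from cell import arm
import cv2
p=arm.get_image("side"); cv2.imwrite("pics/b1.png",cv2.resize(p["frame"][200:360,270:470,::-1],None,fx=3,fy=3))
E
```

```text
clock 6.5 pos [ 0.5774 -0.2544  0.1483] yaw -73.82 zaxis [-0.0033  0.0021 -1.    ] j [-0.33  0.72  1.14  1.66 -0.69  1.22 -0.32] F [ 0.5  0.5 -0.1]
shift now cm [0.12 0.15 8.33] turn tool z -0.0038 deg 0.2
shift after turn cm [0.12 0.15 8.33]
```

View pics/b1.png

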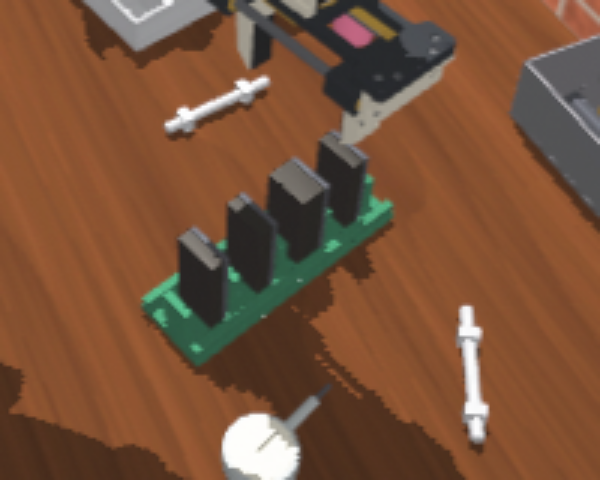

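The fingers straddle the full block, at about (297,170) in the crop. I'll descend and grip.

Call:
{"op": "carry_out", "data": {
  "claw": [9, 9, 9, 9, 9, 9, 9, 9],
  "delta_pos": [
    [0.12, 0.15, 1.3],
    [0, 0, 1.5],
    [0, 0, 1.5],
    [0, 0, 1.5],
    [0, 0, 1.5],
    [0, 0, 1.03],
    [0, 0, 0],
    [0, 0, 0]
  ],
  "angular": [
    [0, 0, 0],
    [0, 0, 0],
    [0, 0, 0],
    [0, 0, 0],
    [0, 0, 0],
    [0, 0, 0],
    [0, 0, 0],
    [0, 0, 0]
  ]
}}

```text
clock: 7.35
position: [0.58, -0.2568, 0.0673]
ee_rot: [3.11, 0.441, -0.0]
force: [0.2, 0.1, 0.4]
width: 0.982
gripper_force: 0.0
```

Call:
{"op": "carry_out", "data": {
  "claw": [3, 3, 3, 3, 3, 3, 3, 3, 3, 3],
  "delta_pos": [
    [0, 0, 0],
    [0, 0, 0],
    [0, 0, 0],
    [0, 0, 0],
    [0, 0, 0],
    [0, 0, 0],
    [0, 0, 0],
    [0, 0, 0],
    [0, 0, 0],
    [0, 0, 0]
  ],
  "angular": [
    [0, 0, 0],
    [0, 0, 0],
    [0, 0, 0],
    [0, 0, 0],
    [0, 0, 0],
    [0, 0, 0],
    [0, 0, 0],
    [0, 0, 0],
    [0, 0, 0],
    [0, 0, 0]
  ],
  "force": 30
}}

```text
clock: 8.35
position: [0.58, -0.2566, 0.0673]
ee_rot: [-3.11, -0.441, 0.0]
force: [-0.8, 0.2, -0.0]
width: 0.327
gripper_force: 0.0
```

```bash
python3 plan.py .5787 -.2553 .065 -73.6
python3 - <<'E'
from cell import arm
s=arm.observe();print(s["width"]*91.8,s["gripper_force"])
E
```

```text
clock 8.35 pos [ 0.58   -0.2566  0.0673] yaw -73.86 zaxis [-0.  0. -1.] j [-0.29  0.8   1.06  1.74 -0.78  1.09 -0.26] F [-0.8  0.2 -0. ]
shift now cm [-0.09 -0.16  0.23] turn tool z -0.0045 deg 0.3
shift after turn cm [-0.09 -0.16  0.23]
30.062827505259733 0.0
```

Run:
```python
from cell import arm
import cv2, numpy as np
p=arm.get_image("side"); a=cv2.resize(p["frame"][190:340,290:430,::-1],None,fx=2.8,fy=2.8)
q=arm.get_image("top"); b=cv2.resize(q["frame"][140:290,320:460,::-1],None,fx=2.8,fy=2.8)
cv2.imwrite("pics/b2.png",np.hstack([a,b]))
```

```text
(no output)
```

View pics/b2.png

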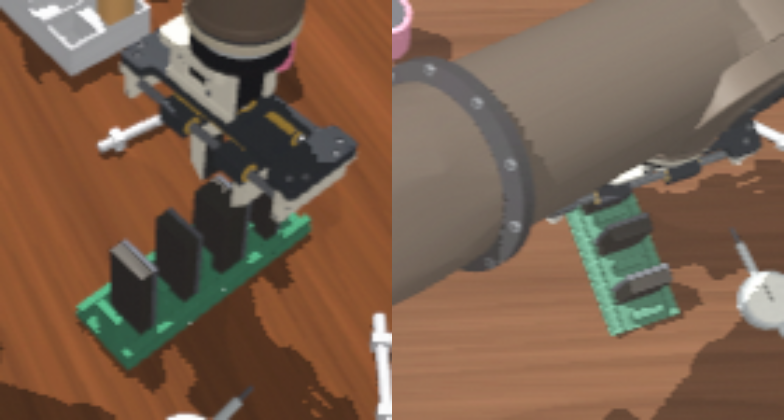

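Run:
```python
from h import *
D={n:np.load(n+"1.npz") for n in("top","side")}
p=D["side"]; s=arm.observe(); 
def c(P): return ((proj(P,p)-[290,190])*2.8).round(0).tolist()
x=s["position"]; u=np.array([np.cos(np.radians(-73.86)),np.sin(np.radians(-73.86)),0])
print("tcp,grasp",c([x,x+[0,0,.019]]))
print("tips out (+-34mm)",c([x+u*.034,x-u*.034]))
print("block top corners",c(place(box(-15,15,-20,20,88,88),[.5787,-.2553,.286])))
print("base corners",c(place(box(-15,15,-20,20,8,8),[.5787,-.2553,.286])))
```

```text
tcp,grasp [[221.0, 209.0], [223.0, 195.0]]
tips out (+-34mm) [[250.0, 233.0], [194.0, 185.0]]
block top corners [[225.0, 217.0], [225.0, 217.0], [191.0, 188.0], [191.0, 188.0], [250.0, 198.0], [250.0, 198.0], [217.0, 170.0], [217.0, 170.0]]
base corners [[219.0, 273.0], [219.0, 273.0], [188.0, 245.0], [188.0, 245.0], [243.0, 255.0], [243.0, 255.0], [212.0, 227.0], [212.0, 227.0]]
```

Run:
```python
from h import *
p=np.load("side1.npz"); 
x=np.array([.5774,-.2544,.1483]); u=np.array([np.cos(np.radians(-73.86)),np.sin(np.radians(-73.86)),0])
c=lambda P:((proj(P,p)-[270,200])*3).round(0).tolist()
print(c([x,x+u*.046,x-u*.046,x+u*.065,x-u*.065]))
q=arm.get_image("side"); f=q["frame"]
d=np.abs(f.astype(int)-p["frame"].astype(int)).max(2)>40
im=cv2.resize(f[220:290,330:430,::-1],None,fx=8,fy=8,interpolation=cv2.INTER_CUBIC)
def dr(P,col):
    for a in proj(P,q): cv2.circle(im,tuple(((a-[330,220]+.5)*8).astype(int).tolist()),4,col,-1)
s=arm.observe()["position"]
dr([s],(0,0,255)); dr([s+u*.015,s-u*.015,s+u*.034,s-u*.034],(0,255,0)); dr([s+u*.034+[0,0,.066],s-u*.034+[0,0,.066]],(255,255,0))
dr(place(box(-15,15,-20,20,88,88),[.5787,-.2553,.286]),(255,0,255))
cv2.imwrite("pics/b3.png",im)
```

```text
[[299.0, 126.0], [343.0, 162.0], [258.0, 92.0], [362.0, 178.0], [241.0, 78.0]]
```

View pics/b3.png

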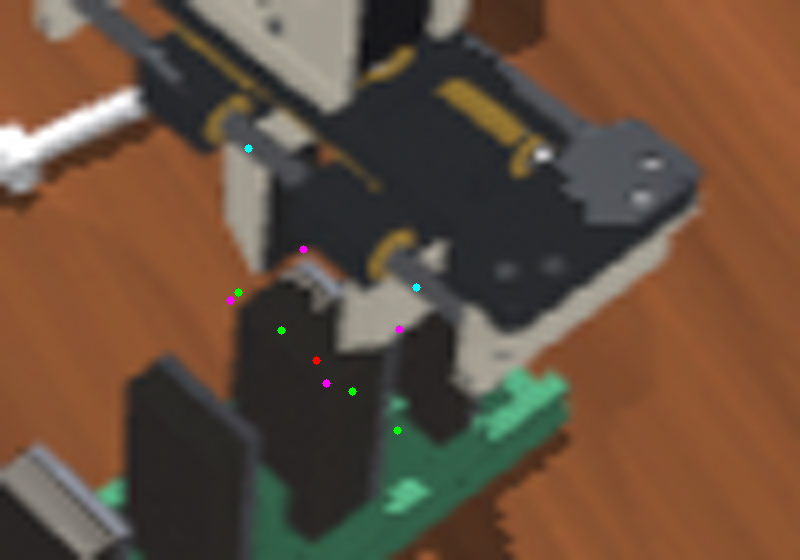

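The reported TCP projects about 6 px below the visible fingertips, which have closed just above the block's top. Going 25 mm lower keeps the gripper body clear of the block whichever reading is right.

Call:
{"op": "carry_out", "data": {
  "claw": [9, 9, 9, 9, 9, 9, 9, 9, 9, 9],
  "delta_pos": [
    [0, 0, 0],
    [0, 0, 0],
    [0, 0, 0],
    [0, 0, 0],
    [-0.1, -0.15, 0],
    [0, 0, 0.7],
    [0, 0, 0.7],
    [0, 0, 0.7],
    [0, 0, 0.4],
    [0, 0, 0]
  ],
  "angular": [
    [0, 0, 0],
    [0, 0, 0],
    [0, 0, 0],
    [0, 0, 0],
    [0, 0, 0],
    [0, 0, 0],
    [0, 0, 0],
    [0, 0, 0],
    [0, 0, 0],
    [0, 0, 0]
  ]
}}

```text
clock: 9.5
position: [0.5782, -0.2551, 0.0414]
ee_rot: [-3.11, -0.441, 0.002]
force: [0.4, -0.2, -1.1]
width: 0.982
gripper_force: 0.0
```

Call:
{"op": "carry_out", "data": {
  "claw": [3, 3, 3, 3, 3, 3, 3, 3],
  "delta_pos": [
    [0, 0, 0],
    [0, 0, 0],
    [0, 0, 0],
    [0, 0, 0],
    [0, 0, 0],
    [0, 0, 0],
    [0, 0, 0],
    [0, 0, 0]
  ],
  "angular": [
    [0, 0, 0],
    [0, 0, 0],
    [0, 0, 0],
    [0, 0, 0],
    [0, 0, 0],
    [0, 0, 0],
    [0, 0, 0],
    [0, 0, 0]
  ],
  "force": 30
}}

```text
clock: 10.3
position: [0.5787, -0.2554, 0.0423]
ee_rot: [-3.11, -0.441, -0.0]
force: [-0.4, -0.2, 1.3]
width: 0.431
gripper_force: 30.0
```

Call:
{"op": "carry_out", "data": {
  "claw": [3, 3, 3, 3, 3, 3, 3, 3, 3, 3],
  "delta_pos": [
    [0, 0, -0.5],
    [0, 0, -1],
    [0, 0, -1.5],
    [0, 0, -2],
    [0, 0, -2],
    [0, 0, -2.5],
    [0, 0, -2.5],
    [0, 0, -2.5],
    [0, 0, -1.5],
    [0, 0, 0]
  ],
  "angular": [
    [0, 0, 0],
    [0, 0, 0],
    [0, 0, 0],
    [0, 0, 0],
    [0, 0, 0],
    [0, 0, 0],
    [0, 0, 0],
    [0, 0, 0],
    [0, 0, 0],
    [0, 0, 0]
  ]
}}

```text
clock: 11.3
position: [0.5794, -0.2564, 0.205]
ee_rot: [3.109, 0.44, 0.005]
force: [0.6, -0.3, -1.9]
width: 0.432
gripper_force: 30.0
```

```bash
python3 plan.py .5616 .0383 .20 -77.1
```

```text
clock 11.3 pos [ 0.5794 -0.2564  0.205 ] yaw -73.87 zaxis [ 0.0036 -0.0015 -1.    ] j [-0.35  0.67  1.18  1.59 -0.64  1.31 -0.36] F [ 0.6 -0.3 -1.9]
shift now cm [  6.47 -28.81   0.45] turn tool z 0.0563 deg -3.2
shift after turn cm [  4.84 -29.13   0.44]
```

Call:
{"op": "carry_out", "data": {
  "claw": [3, 3, 3, 3, 3, 3, 3, 3, 3, 3, 3, 3, 3, 3],
  "delta_pos": [
    [0, 0, 0],
    [0.4, -2, 0],
    [0.4, -2.5, 0],
    [0.4, -3, 0],
    [0.4, -3, 0],
    [0.4, -3, 0],
    [0.5, -3, 0],
    [0.5, -3, 0],
    [0.5, -3, 0],
    [0.5, -2.5, 0],
    [0.4, -2.1, 0],
    [0.4, -2.03, 0],
    [0, 0, 0],
    [0, 0, 0]
  ],
  "angular": [
    [0, 0, 0.056],
    [0, 0, 0],
    [0, 0, 0],
    [0, 0, 0],
    [0, 0, 0],
    [0, 0, 0],
    [0, 0, 0],
    [0, 0, 0],
    [0, 0, 0],
    [0, 0, 0],
    [0, 0, 0],
    [0, 0, 0],
    [0, 0, 0],
    [0, 0, 0]
  ]
}}

```text
clock: 12.7
position: [0.5597, 0.0395, 0.2016]
ee_rot: [3.121, 0.355, -0.002]
force: [1.2, 0.4, -2.6]
width: 0.43
gripper_force: 30.0
```

```bash
python3 plan.py .5616 .0383 .11 -77.1
python3 - <<'E'
from h import *
s=arm.observe(); x=s["position"]
pt=arm.get_image("top"); ps=arm.get_image("side")
b0=[x[0],x[1],np.radians(12.9)]; bz=x[2]-.0343
for n,p in(("top",pt),("side",ps)):
    m=near("block_full",p,[x[0],x[1],bz+.03],30)
    c=near("carrier",p,[.578,.104,.03],30)
    print(n,None if m is None else m.sum(),None if c is None else c.sum())
    np.savez(n+"2.npz",frame=p["frame"],mtx=p["mtx"],T=p["T"],**{k:v for k,v in(("b",m),("c",c)) if v is not None})
    if m is not None:
        r,c2=np.nonzero(m); uv=proj([[x[0],x[1],bz],[x[0],x[1],bz+.04]],p); print("mask bbox",c2.min(),c2.max(),r.min(),r.max(),uv.round(1).tolist())
        lo=[box(-15,15,-20,20,0,50)]; hi=[box(-40,40,-90,90,50,150)]
        q,f,f0=fit(lo,hi,[(p,m)],b0,z=bz,yaw=False); print("blk",n,q.round(4),f,f0,(q[:2]-x[:2]).round(4))
E
```

```text
clock 12.7 pos [0.5597 0.0395 0.2016] yaw -77.01 zaxis [-1.2e-03 -5.0e-04 -1.0e+00] j [-0.98  0.58  1.27  1.77 -0.58  1.24 -0.89] F [ 1.2  0.4 -2.6]
shift now cm [0.17 0.16 9.16] turn tool z 0.0015 deg -0.1
shift after turn cm [0.17 0.16 9.16]
top None 1122.0
side 460.0 1597.0
mask bbox 304 321 136 170 [[312.6, 164.0], [312.1, 151.9]]
blk side [0.5602 0.0345 0.2251] 3.6875 8.8125 [ 0.0005 -0.005 ]
```

Call:
{"op": "carry_out", "data": {
  "claw": [3, 3, 3, 3, 3, 3, 3, 3, 3],
  "delta_pos": [
    [0.1, 0.1, 1.5],
    [0, 0, 2],
    [0, 0, 2],
    [0, 0, 2],
    [0, 0, 2],
    [0, 0, 1.5],
    [0, 0, 0.9],
    [0, 0, 0],
    [0, 0, 0]
  ],
  "angular": [
    [0, 0, 0],
    [0, 0, 0],
    [0, 0, 0],
    [0, 0, 0],
    [0, 0, 0],
    [0, 0, 0],
    [0, 0, 0],
    [0, 0, 0],
    [0, 0, 0]
  ]
}}

```text
clock: 13.9
position: [0.5618, 0.0382, 0.0837]
ee_rot: [3.121, 0.353, 0.001]
force: [-0.3, 0.2, -1.5]
width: 0.427
gripper_force: 30.0
```

```bash
python3 plan.py .5614 .0386 .082 -77.1
python3 - <<'E'
from h import *
s=arm.observe(); x=s["position"]; bz=x[2]-.0343
for n in("side","top"):
    p=arm.get_image(n)
    for lab in ("block_full","carrier"):
        for d in arm.trace(lab,p)[:4]:
            r,c=np.nonzero(d["region"]); print(n,lab,round(d["conf"],2),d["region"].sum(),c.min(),c.max(),r.min(),r.max())
    m=near("block_full",p,[x[0],x[1],bz+.03],30)
    if m is not None:
        q,f,f0=fit([box(-15,15,-20,20,0,52)],[box(-40,40,-90,90,52,150)],[(p,m)],[x[0],x[1],.225],z=bz,yaw=False); print("blk",n,q.round(4),f,(q[:2]-x[:2]).round(4))
    np.savez(n+"3.npz",frame=p["frame"],mtx=p["mtx"],T=p["T"])
f=np.load("side3.npz")["frame"]; cv2.imwrite("pics/d1.png",cv2.resize(f[130:240,260:370,::-1],None,fx=5,fy=5,interpolation=cv2.INTER_CUBIC))
E
```

```text
clock 13.9 pos [0.5618 0.0382 0.0837] yaw -77.09 zaxis [ 5.e-04 -2.e-04 -1.e+00] j [-0.88  0.69  1.12  1.91 -0.74  1.03 -0.77] F [-0.3  0.2 -1.5]
shift now cm [-0.03 -0.05  0.17] turn tool z 0.0002 deg -0.0
shift after turn cm [-0.03 -0.05  0.17]
side block_full 0.78 391 306 323 172 201
side carrier 0.65 1159 282 343 167 216
side carrier 0.42 147 325 358 226 243
side carrier 0.42 242 422 431 302 347
blk side [0.5626 0.0398 0.225 ] 1.9375 [0.0008 0.0016]
top block_full 0.57 79 279 293 215 222
top carrier 0.83 494 239 297 217 239
blk top [0.5618 0.0382 0.225 ] 0.0 [0. 0.]
```

View pics/d1.png

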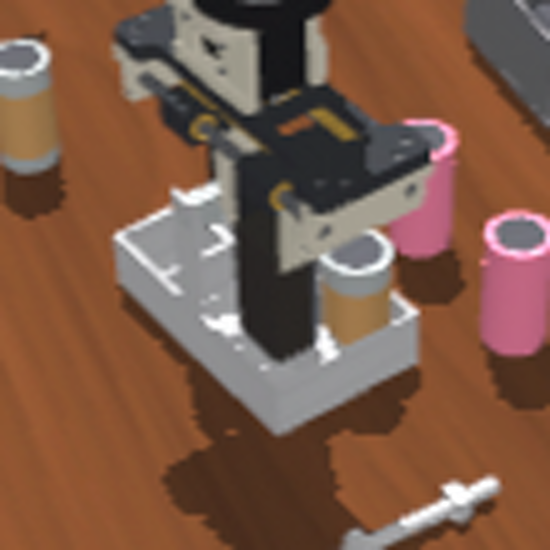

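The block hangs over the empty block bay, its lower corner at about (285,360) in the crop, just inside the corner of the walls. I'll lower it gently and watch the force.

Call:
{"op": "carry_out", "data": {
  "claw": [3, 3, 3, 3, 3, 3, 3],
  "delta_pos": [
    [0, 0, 0.3],
    [0, 0, 0.3],
    [0, 0, 0.3],
    [0, 0, 0.3],
    [0, 0, 0.2],
    [0, 0, 0],
    [0, 0, 0]
  ],
  "angular": [
    [0, 0, 0],
    [0, 0, 0],
    [0, 0, 0],
    [0, 0, 0],
    [0, 0, 0],
    [0, 0, 0],
    [0, 0, 0]
  ]
}}

```text
clock: 15.0
position: [0.5615, 0.0384, 0.0693]
ee_rot: [3.122, 0.354, 0.0]
force: [0.2, 0.3, -1.4]
width: 0.43
gripper_force: 30.0
```

Call:
{"op": "carry_out", "data": {
  "claw": [3, 3, 3, 3, 3, 3, 3],
  "delta_pos": [
    [0, 0, 0.4],
    [0, 0, 0.4],
    [0, 0, 0.4],
    [0, 0, 0.4],
    [0, 0, 0.4],
    [0, 0, 0],
    [0, 0, 0]
  ],
  "angular": [
    [0, 0, 0],
    [0, 0, 0],
    [0, 0, 0],
    [0, 0, 0],
    [0, 0, 0],
    [0, 0, 0],
    [0, 0, 0]
  ]
}}

```text
clock: 15.7
position: [0.5614, 0.0385, 0.0493]
ee_rot: [3.122, 0.354, -0.0]
force: [-0.2, -0.8, -1.2]
width: 0.429
gripper_force: 30.0
```

Call:
{"op": "carry_out", "data": {
  "claw": [3, 3, 3, 3, 3, 3, 3],
  "delta_pos": [
    [0, 0, 0.3],
    [0, 0, 0.3],
    [0, 0, 0.2],
    [0, 0, 0.1],
    [0, 0, 0.1],
    [0, 0, 0],
    [0, 0, 0]
  ],
  "angular": [
    [0, 0, 0],
    [0, 0, 0],
    [0, 0, 0],
    [0, 0, 0],
    [0, 0, 0],
    [0, 0, 0],
    [0, 0, 0]
  ]
}}

```text
clock: 16.4
position: [0.5615, 0.0385, 0.0394]
ee_rot: [-3.122, -0.354, -0.0]
force: [0.0, 0.4, -1.6]
width: 0.431
gripper_force: 30.0
```

Call:
{"op": "carry_out", "data": {
  "claw": [3, 3, 3, 3],
  "delta_pos": [
    [0, 0, 0.1],
    [0, 0, 0.1],
    [0, 0, 0],
    [0, 0, 0]
  ],
  "angular": [
    [0, 0, 0],
    [0, 0, 0],
    [0, 0, 0],
    [0, 0, 0]
  ]
}}

```text
clock: 16.8
position: [0.562, 0.0386, 0.0383]
ee_rot: [-3.121, -0.354, -0.002]
force: [-3.0, 1.5, 10.5]
width: 0.431
gripper_force: 30.0
```

Contact came at the predicted floor height. Releasing and rising.

Call:
{"op": "carry_out", "data": {
  "claw": [5.2, 5.2, 5.2, 5.2, 5.2, 5.2, 5.2, 5.2, 5.2, 5.2, 5.2, 5.2],
  "delta_pos": [
    [0, 0, 0],
    [0, 0, 0],
    [0, 0, 0],
    [0, 0, 0],
    [0, 0, 0],
    [0, 0, -1],
    [0, 0, -2],
    [0, 0, -3],
    [0, 0, -4],
    [0, 0, -4],
    [0, 0, -2],
    [0, 0, 0]
  ],
  "angular": [
    [0, 0, 0],
    [0, 0, 0],
    [0, 0, 0],
    [0, 0, 0],
    [0, 0, 0],
    [0, 0, 0],
    [0, 0, 0],
    [0, 0, 0],
    [0, 0, 0],
    [0, 0, 0],
    [0, 0, 0],
    [0, 0, 0]
  ]
}}

```text
clock: 18.0
position: [0.5632, 0.0378, 0.2009]
ee_rot: [-3.122, -0.353, -0.008]
force: [0.9, -0.1, -0.5]
width: 0.571
gripper_force: 0.0
```

```bash
python3 plan.py .4966 .3249 .15 -77.1
```

```text
clock 18.0 pos [0.5632 0.0378 0.2009] yaw -77.09 zaxis [ 5.1e-03  7.0e-04 -1.0e+00] j [-0.96  0.57  1.25  1.77 -0.57  1.22 -0.9 ] F [ 0.9 -0.1 -0.5]
shift now cm [ -0.1  -29.48   5.07] turn tool z 0.0002 deg -0.0
shift after turn cm [ -0.11 -29.48   5.07]
```

Call:
{"op": "carry_out", "data": {
  "claw": [9, 9, 9, 9, 9, 9, 9, 9, 9, 9, 9, 9, 9, 9],
  "delta_pos": [
    [0, -2, 0],
    [0, -3, 0],
    [0, -3, 0],
    [0, -3, 0],
    [0, -3, 0],
    [0, -3, 0],
    [0, -3, 0],
    [0, -3, 1],
    [0, -2.5, 1],
    [-0.1, -2, 1],
    [0, -2, 1],
    [0, 0, 1],
    [0, 0, 0],
    [0, 0, 0]
  ],
  "angular": [
    [0, 0, 0],
    [0, 0, 0],
    [0, 0, 0],
    [0, 0, 0],
    [0, 0, 0],
    [0, 0, 0],
    [0, 0, 0],
    [0, 0, 0],
    [0, 0, 0],
    [0, 0, 0],
    [0, 0, 0],
    [0, 0, 0],
    [0, 0, 0],
    [0, 0, 0]
  ]
}}

```text
clock: 19.4
position: [0.495, 0.3243, 0.1474]
ee_rot: [3.121, 0.35, 0.0]
force: [-0.3, -0.2, 0.5]
width: 0.983
gripper_force: 0.0
```

```bash
python3 plan.py .4966 .3249 .0343 -77.1
python3 - <<'E'
from h import *
# carrier + placed block with arm now away
obs=[];ob=[]
for n in("top","side"):
    p=arm.get_image(n); m=near("carrier",p,[.578,.104,.03],20); b=near("block_full",p,[.5614,.0385,.06],20); t=near("tin",p,[.4966,.3249,.04],20)
    print(n,[None if k is None else int(k.sum()) for k in(m,b,t)])
    if m is not None:
        D=CARD+[box(-52,-10,-86,-34,20,86),box(-60,60,90,200,100,250)]
        print("car",fit(CAR,D,[(p,m)],[.578,.104,.225])); obs.append((p,m))
    if t is not None: print("tin",fit([cyl(0,0,20,0,80)],None,[(p,t)],[.4966,.3249,0],yaw=False))
    if b is not None: print("blk",fit([box(-15,15,-20,20,38,80)],[box(-15,15,-20,20,0,37)],[(p,b)],[.5614,.0385,.225],z=.004,yaw=False))
if len(obs)==2: print("car both",fit(CAR,D,obs,[.578,.104,.225]))
E
```

```text
clock 19.4 pos [0.495  0.3243 0.1474] yaw -77.2 zaxis [ 2.e-04 -8.e-04 -1.e+00] j [-1.4   0.68  1.21  1.77 -0.69  1.19 -1.34] F [-0.3 -0.2  0.5]
shift now cm [ 0.17 -0.03 11.31] turn tool z -0.0017 deg 0.1
shift after turn cm [ 0.17 -0.03 11.31]
top [1888, 241, 268]
car (array([0.57941025, 0.1044414 , 0.2395449 ]), np.float64(91.1875), np.float64(112.3125))
tin (array([0.49740478, 0.32504379, 0.        ]), np.float64(88.6875), np.float32(92.0625))
blk (array([0.56228428, 0.03993237, 0.225     ]), np.float64(9.1875), np.float64(13.5625))
side [1499, 281, 326]
car (array([0.57832091, 0.1011989 , 0.24092411]), np.float64(110.5), np.float64(132.0625))
tin (array([0.49639023, 0.321651  , 0.        ]), np.float64(22.0625), np.float32(31.875))
blk (array([0.55976838, 0.03569688, 0.225     ]), np.float64(15.375), np.float64(24.5625))
car both (array([0.5792654 , 0.10355388, 0.23740979]), np.float64(221.25), np.float64(244.375))
```

Call:
{"op": "carry_out", "data": {
  "claw": [9, 9, 9, 9, 9, 9, 9, 9, 9],
  "delta_pos": [
    [0.17, 0, 1.3],
    [0, 0, 2],
    [0, 0, 2],
    [0, 0, 2],
    [0, 0, 2],
    [0, 0, 1],
    [0, 0, 1],
    [0, 0, 0],
    [0, 0, 0]
  ],
  "angular": [
    [0, 0, 0],
    [0, 0, 0],
    [0, 0, 0],
    [0, 0, 0],
    [0, 0, 0],
    [0, 0, 0],
    [0, 0, 0],
    [0, 0, 0],
    [0, 0, 0]
  ]
}}

```text
clock: 20.7
position: [0.4965, 0.3262, 0.0347]
ee_rot: [-3.122, -0.354, -0.001]
force: [0.7, -0.3, -0.4]
width: 0.982
gripper_force: 0.0
```

Call:
{"op": "carry_out", "data": {
  "claw": [3, 3, 3, 3, 3, 3, 3, 3],
  "delta_pos": [
    [0, 0, 0],
    [0, 0, 0],
    [0, 0, 0],
    [0, 0, 0],
    [0, 0, 0],
    [0, 0, 0],
    [0, 0, 0],
    [0, 0, 0]
  ],
  "angular": [
    [0, 0, 0],
    [0, 0, 0],
    [0, 0, 0],
    [0, 0, 0],
    [0, 0, 0],
    [0, 0, 0],
    [0, 0, 0],
    [0, 0, 0]
  ],
  "force": 25
}}

```text
clock: 21.5
position: [0.4962, 0.3261, 0.0343]
ee_rot: [3.122, 0.354, 0.0]
force: [0.2, -0.6, 0.7]
width: 0.424
gripper_force: 25.0
```

Call:
{"op": "carry_out", "data": {
  "claw": [3, 3, 3, 3, 3, 3, 3, 3, 3, 3],
  "delta_pos": [
    [0, 0, -0.5],
    [0, 0, -1],
    [0, 0, -1.5],
    [0, 0, -2],
    [0, 0, -2],
    [0, 0, -2.5],
    [0, 0, -2.5],
    [0, 0, -2.5],
    [0, 0, -1.5],
    [0, 0, 0]
  ],
  "angular": [
    [0, 0, 0],
    [0, 0, 0],
    [0, 0, 0],
    [0, 0, 0],
    [0, 0, 0],
    [0, 0, 0],
    [0, 0, 0],
    [0, 0, 0],
    [0, 0, 0],
    [0, 0, 0]
  ]
}}

```text
clock: 22.5
position: [0.4974, 0.3264, 0.1969]
ee_rot: [-3.12, -0.353, -0.005]
force: [0.6, 0.7, -1.5]
width: 0.43
gripper_force: 25.0
```

```bash
python3 plan.py .5398 .1562 .19 -77
```

```text
clock 22.5 pos [0.4974 0.3264 0.1969] yaw -77.07 zaxis [ 0.003   0.0024 -1.    ] j [-1.42  0.63  1.24  1.7  -0.63  1.26 -1.39] F [ 0.6  0.7 -1.5]
shift now cm [ 0.33 17.54  0.66] turn tool z -0.0013 deg 0.1
shift after turn cm [ 0.3  17.54  0.66]
```

Call:
{"op": "carry_out", "data": {
  "claw": [3, 3, 3, 3, 3, 3, 3, 3, 3, 3, 3],
  "delta_pos": [
    [0, 1, 0],
    [0, 2, 0],
    [0.1, 2.5, 0],
    [0.1, 2.5, 0],
    [0.1, 2.5, 0],
    [0, 2.5, 0],
    [0, 2, 0],
    [0, 1.5, 0.3],
    [0, 1.04, 0.3],
    [0, 0, 0],
    [0, 0, 0]
  ],
  "angular": [
    [0, 0, 0],
    [0, 0, 0],
    [0, 0, 0],
    [0, 0, 0],
    [0, 0, 0],
    [0, 0, 0],
    [0, 0, 0],
    [0, 0, 0],
    [0, 0, 0],
    [0, 0, 0],
    [0, 0, 0]
  ]
}}

```text
clock: 23.6
position: [0.5381, 0.1564, 0.1879]
ee_rot: [-3.121, -0.354, 0.001]
force: [-0.3, 1.0, 0.3]
width: 0.426
gripper_force: 25.0
```

```bash
python3 plan.py .5398 .1562 .084 -77
```

```text
clock 23.6 pos [0.5381 0.1564 0.1879] yaw -77.05 zaxis [-8.e-04  1.e-04 -1.e+00] j [-1.17  0.56  1.22  1.79 -0.57  1.2  -1.12] F [-0.3  1.   0.3]
shift now cm [ 0.17  0.06 10.39] turn tool z -0.0009 deg 0.1
shift after turn cm [ 0.17  0.06 10.39]
```

Call:
{"op": "carry_out", "data": {
  "claw": [3, 3, 3, 3, 3, 3, 3, 3, 3],
  "delta_pos": [
    [0.1, 0, 1.4],
    [0, 0, 2],
    [0, 0, 2],
    [0, 0, 2],
    [0, 0, 1.5],
    [0, 0, 1],
    [0, 0, 0.5],
    [0, 0, 0],
    [0, 0, 0]
  ],
  "angular": [
    [0, 0, 0],
    [0, 0, 0],
    [0, 0, 0],
    [0, 0, 0],
    [0, 0, 0],
    [0, 0, 0],
    [0, 0, 0],
    [0, 0, 0],
    [0, 0, 0]
  ]
}}

```text
clock: 24.5
position: [0.5397, 0.1561, 0.0848]
ee_rot: [-3.122, -0.354, -0.001]
force: [-0.5, -0.8, -0.1]
width: 0.424
gripper_force: 25.0
```

```bash
python3 plan.py .5398 .1562 .084 -77
python3 - <<'E'
from h import *
x=arm.observe()["position"]; bz=x[2]-.0343
for n in("side","top"):
    p=arm.get_image(n); m=near("tin",p,[x[0],x[1],bz+.03],20)
    if m is not None: print(n,m.sum(),fit([cyl(0,0,20,0,50)],[box(-40,40,-90,90,50,150)],[(p,m)],[x[0],x[1],.225],z=bz,yaw=False))
E
```

```text
clock 24.5 pos [0.5397 0.1561 0.0848] yaw -77.07 zaxis [ 8.e-04  2.e-04 -1.e+00] j [-1.08  0.67  1.09  1.91 -0.71  1.01 -1.01] F [-0.5 -0.8 -0.1]
shift now cm [ 0.01 -0.01  0.08] turn tool z -0.0012 deg 0.1
shift after turn cm [ 0.01 -0.01  0.08]
side 231.0 (array([0.54261045, 0.15933026, 0.225     ]), np.float64(2.25), np.float64(7.0))
top 65.0 (array([0.5397418 , 0.15613226, 0.225     ]), np.float64(0.0), np.float64(0.0))
```

Call:
{"op": "carry_out", "data": {
  "claw": [3, 3, 3, 3, 3, 3, 3],
  "delta_pos": [
    [0, 0, 0.3],
    [0, 0, 0.3],
    [0, 0, 0.3],
    [0, 0, 0.3],
    [0, 0, 0.3],
    [0, 0, 0],
    [0, 0, 0]
  ],
  "angular": [
    [0, 0, 0],
    [0, 0, 0],
    [0, 0, 0],
    [0, 0, 0],
    [0, 0, 0],
    [0, 0, 0],
    [0, 0, 0]
  ]
}}

```text
clock: 25.4
position: [0.5392, 0.1561, 0.0692]
ee_rot: [3.122, 0.354, -0.0]
force: [-0.9, 1.1, -0.5]
width: 0.425
gripper_force: 25.0
```

Below the wall tops with no contact. Continuing.

Call:
{"op": "carry_out", "data": {
  "claw": [3, 3, 3, 3, 3, 3, 3],
  "delta_pos": [
    [0, 0, 0.4],
    [0, 0, 0.4],
    [0, 0, 0.4],
    [0, 0, 0.4],
    [0, 0, 0.4],
    [0, 0, 0],
    [0, 0, 0]
  ],
  "angular": [
    [0, 0, 0],
    [0, 0, 0],
    [0, 0, 0],
    [0, 0, 0],
    [0, 0, 0],
    [0, 0, 0],
    [0, 0, 0]
  ]
}}

```text
clock: 26.1
position: [0.5393, 0.1561, 0.0493]
ee_rot: [3.122, 0.354, -0.0]
force: [0.2, 0.4, -1.0]
width: 0.425
gripper_force: 25.0
```

Call:
{"op": "carry_out", "data": {
  "claw": [3, 3, 3, 3, 3, 3, 3],
  "delta_pos": [
    [0, 0, 0.3],
    [0, 0, 0.3],
    [0, 0, 0.2],
    [0, 0, 0.1],
    [0, 0, 0.1],
    [0, 0, 0],
    [0, 0, 0]
  ],
  "angular": [
    [0, 0, 0],
    [0, 0, 0],
    [0, 0, 0],
    [0, 0, 0],
    [0, 0, 0],
    [0, 0, 0],
    [0, 0, 0]
  ]
}}

```text
clock: 26.8
position: [0.5393, 0.1561, 0.0394]
ee_rot: [-3.122, -0.354, -0.0]
force: [-0.0, 0.4, -0.6]
width: 0.428
gripper_force: 25.0
```

Call:
{"op": "carry_out", "data": {
  "claw": [3, 3, 3, 3],
  "delta_pos": [
    [0, 0, 0.1],
    [0, 0, 0.1],
    [0, 0, 0],
    [0, 0, 0]
  ],
  "angular": [
    [0, 0, 0],
    [0, 0, 0],
    [0, 0, 0],
    [0, 0, 0]
  ]
}}

```text
clock: 27.2
position: [0.5402, 0.1561, 0.0382]
ee_rot: [-3.121, -0.353, -0.003]
force: [-0.8, 0.2, 7.3]
width: 0.425
gripper_force: 25.0
```

Call:
{"op": "carry_out", "data": {
  "claw": [5.2, 5.2, 5.2, 5.2, 5.2, 5.2, 5.2, 5.2, 5.2, 5.2, 5.2, 5.2, 5.2, 5.2, 5.2, 5.2, 5.2],
  "delta_pos": [
    [0, 0, 0],
    [0, 0, 0],
    [0, 0, 0],
    [0, 0, 0],
    [0, 0, 0],
    [0, 0, -1],
    [0, 0, -2],
    [0, 0, -3],
    [0, 0, -4],
    [0, 0, -4],
    [0, -3, -2],
    [0, -4, 0],
    [0, -4, 0],
    [0, -4, 0],
    [0, -3, 0],
    [0, 0, 0],
    [0, 0, 0]
  ],
  "angular": [
    [0, 0, 0],
    [0, 0, 0],
    [0, 0, 0],
    [0, 0, 0],
    [0, 0, 0],
    [0, 0, 0],
    [0, 0, 0],
    [0, 0, 0],
    [0, 0, 0],
    [0, 0, 0],
    [0, 0, 0],
    [0, 0, 0],
    [0, 0, 0],
    [0, 0, 0],
    [0, 0, 0],
    [0, 0, 0],
    [0, 0, 0]
  ]
}}

```text
clock: 28.9
position: [0.4988, 0.3318, 0.1977]
ee_rot: [3.121, 0.356, 0.001]
force: [0.2, -1.1, 0.3]
width: 0.566
gripper_force: 0.0
```

```bash
python3 plan.py .579 .1035 .15 -76.8
python3 - <<'E'
from h import *
obs=[]
CAR[:]=[box(-52,52,-86,86,0,40),box(-50,50,-6,6,100,120),box(-52,-46,-12,12,0,122),box(46,52,-12,12,0,122)]
D=CARD+[box(-52,-10,-86,-34,20,86),box(-52,-2,34,86,41,86)]
for n in("top","side"):
    p=arm.get_image(n); m=near("carrier",p,[.578,.104,.03],20); b=near("block_full",p,[.5614,.0385,.06],20); t=near("tin",p,[.5393,.1561,.044],20)
    print(n,[None if k is None else int(k.sum()) for k in(m,b,t)])
    for lab in("handle",): print(lab,[(ray(np.array(d["centre"])*[640,400],p,.11).round(4).tolist(),round(d["conf"],2)) for d in arm.place_of(lab,p)[:2]])
    if m is not None: print("car",fit(CAR,D,[(p,m)],[.578,.104,.225])); obs.append((p,m))
    if t is not None: print("tin",fit([cyl(0,0,20,40,80)],[cyl(0,0,20,0,38)],[(p,t)],[.5393,.1561,0],z=.004,yaw=False))
    if b is not None: print("blk",fit([box(-15,15,-20,20,38,80)],[box(-15,15,-20,20,0,37)],[(p,b)],[.5614,.0385,.225],z=.004,yaw=False))
if len(obs)==2: print("car both",fit(CAR,D,obs,[.578,.104,.225]))
E
```

```text
clock 28.9 pos [0.4988 0.3318 0.1977] yaw -76.99 zaxis [ 4.e-04 -7.e-04 -1.e+00] j [-1.41  0.63  1.22  1.69 -0.62  1.27 -1.41] F [ 0.2 -1.1  0.3]
shift now cm [ 2.68 24.04  4.79] turn tool z -0.0034 deg 0.2
shift after turn cm [ 2.59 24.05  4.79]
top [1715, 202, 248]
handle [([0.5728, 0.1024, 0.11], 0.59)]
car (array([0.57841819, 0.10398632, 0.21296976]), np.float64(47.5625), np.float64(56.4375))
tin (array([0.5412299 , 0.15766732, 0.        ]), np.float64(10.75), np.float64(18.4375))
blk (array([0.56116547, 0.03821694, 0.225     ]), np.float64(10.625), np.float64(11.3125))
side [1537, 302, 167]
handle [([0.5791, 0.0865, 0.11], 0.65)]
car (array([0.57718496, 0.10054862, 0.21752036]), np.float64(57.8125), np.float64(82.6875))
tin (array([0.53909551, 0.15379687, 0.        ]), np.float64(38.5625), np.float64(40.875))
blk (array([0.55967304, 0.03616997, 0.225     ]), np.float64(15.1875), np.float64(23.8125))
car both (array([0.57810821, 0.10230193, 0.22005386]), np.float64(114.125), np.float64(139.125))
```

Call:
{"op": "carry_out", "data": {
  "claw": [3.4, 3.4, 3.4, 3.4, 3.4, 3.4, 3.4, 3.4, 3.4, 3.4, 3.4, 3.4],
  "delta_pos": [
    [0.2, 1.5, 0],
    [0.3, 2.5, 0],
    [0.3, 3, 0],
    [0.3, 3, 0.5],
    [0.3, 3, 0.5],
    [0.3, 3, 0.5],
    [0.3, 3, 0.5],
    [0.3, 2.5, 0.5],
    [0.2, 1.5, 0.5],
    [0.1, 1.05, 0.5],
    [0, 0, 0],
    [0, 0, 0]
  ],
  "angular": [
    [0, 0, 0],
    [0, 0, 0],
    [0, 0, 0],
    [0, 0, 0],
    [0, 0, 0],
    [0, 0, 0],
    [0, 0, 0],
    [0, 0, 0],
    [0, 0, 0],
    [0, 0, 0],
    [0, 0, 0],
    [0, 0, 0]
  ]
}}

```text
clock: 30.6
position: [0.578, 0.1032, 0.1623]
ee_rot: [-3.121, -0.354, 0.001]
force: [-0.7, 0.2, 0.1]
width: 0.367
gripper_force: 0.0
```

```bash
python3 plan.py .5783 .1033 .06 -77.1
```

```text
clock 30.6 pos [0.578  0.1032 0.1623] yaw -77.07 zaxis [-4.e-04  3.e-04 -1.e+00] j [-0.99  0.61  1.14  1.76 -0.61  1.17 -1.01] F [-0.7  0.2  0.1]
shift now cm [ 0.04  0.   10.23] turn tool z 0.0005 deg -0.0
shift after turn cm [ 0.04  0.   10.23]
```

Call:
{"op": "carry_out", "data": {
  "claw": [3.4, 3.4, 3.4, 3.4, 3.4, 3.4, 3.4, 3.4, 3.4],
  "delta_pos": [
    [0, 0, 1.5],
    [0, 0, 2],
    [0, 0, 1.5],
    [0, 0, 1],
    [0, 0, 0.5],
    [0, 0, 0.5],
    [0, 0, 0.5],
    [0, 0, 0],
    [0, 0, 0]
  ],
  "angular": [
    [0, 0, 0],
    [0, 0, 0],
    [0, 0, 0],
    [0, 0, 0],
    [0, 0, 0],
    [0, 0, 0],
    [0, 0, 0],
    [0, 0, 0],
    [0, 0, 0]
  ]
}}

```text
clock: 31.5
position: [0.5784, 0.1029, 0.0876]
ee_rot: [-3.122, -0.354, -0.001]
force: [-0.3, 0.0, -0.4]
width: 0.371
gripper_force: 0.0
```

Call:
{"op": "carry_out", "data": {
  "claw": [3.4, 3.4, 3.4, 3.4, 3.4, 3.4, 3.4, 3.4],
  "delta_pos": [
    [0, 0, 0.5],
    [0, 0, 0.5],
    [0, 0, 0.5],
    [0, 0, 0.5],
    [0, 0, 0.4],
    [0, 0, 0.3],
    [0, 0, 0],
    [0, 0, 0]
  ],
  "angular": [
    [0, 0, 0],
    [0, 0, 0],
    [0, 0, 0],
    [0, 0, 0],
    [0, 0, 0],
    [0, 0, 0],
    [0, 0, 0],
    [0, 0, 0]
  ]
}}

```text
clock: 32.3
position: [0.5782, 0.1029, 0.0604]
ee_rot: [3.122, 0.354, 0.0]
force: [0.4, 0.7, 0.4]
width: 0.371
gripper_force: 0.0
```

Call:
{"op": "carry_out", "data": {
  "claw": [0.4, 0.4, 0.4, 0.4, 0.4, 0.4, 0.4, 0.4],
  "delta_pos": [
    [0, 0, 0],
    [0, 0, 0],
    [0, 0, 0],
    [0, 0, 0],
    [0, 0, 0],
    [0, 0, 0],
    [0, 0, 0],
    [0, 0, 0]
  ],
  "angular": [
    [0, 0, 0],
    [0, 0, 0],
    [0, 0, 0],
    [0, 0, 0],
    [0, 0, 0],
    [0, 0, 0],
    [0, 0, 0],
    [0, 0, 0]
  ],
  "force": 20
}}

```text
clock: 33.1
position: [0.5782, 0.1035, 0.0604]
ee_rot: [-3.121, -0.354, -0.0]
force: [-1.8, 3.9, 4.1]
width: 0.124
gripper_force: 20.0
```

Call:
{"op": "carry_out", "data": {
  "claw": [0.4, 0.4, 0.4, 0.4, 0.4, 0.4, 0.4, 0.4, 0.4, 0.4],
  "delta_pos": [
    [0, 0, 0],
    [0, 0, 0],
    [0, 0, 0],
    [0, 0, -0.2],
    [0, 0, -0.3],
    [0, 0, -0.5],
    [0, 0, -0.5],
    [0, 0, -0.5],
    [0, 0, 0],
    [0, 0, 0]
  ],
  "angular": [
    [0, 0, 0],
    [0, 0, 0],
    [0, 0, 0],
    [0, 0, 0],
    [0, 0, 0],
    [0, 0, 0],
    [0, 0, 0],
    [0, 0, 0],
    [0, 0, 0],
    [0, 0, 0]
  ],
  "force": 60
}}

```text
clock: 34.1
position: [0.5782, 0.1031, 0.0805]
ee_rot: [-3.121, -0.354, -0.0]
force: [-1.0, 0.6, -8.2]
width: 0.13
gripper_force: 60.0
```

Run:
```python
from cell import arm
s=arm.observe(); print(s["position"],s["force"],s["ft_torque"],s["gripper_force"],s["width"],s["ee_rot"])
```

```text
[0.57818605 0.10305194 0.08045409] [-1.03789833  0.61080492 -8.19628375] [-0.01025786  0.18843895 -0.04833056] 59.99432444572449 0.1303974316315529 [-3.12144609e+00 -3.54033545e-01 -3.33940603e-04]
```

The full packed weight of about 8 N is on the wrist. Lifting the rest of the way, smoothly.

Call:
{"op": "carry_out", "data": {
  "claw": [0.4, 0.4, 0.4, 0.4, 0.4, 0.4, 0.4, 0.4, 0.4, 0.4, 0.4, 0.4, 0.4, 0.4, 0.4, 0.4, 0.4, 0.4],
  "delta_pos": [
    [0, 0, -0.3],
    [0, 0, -0.6],
    [0, 0, -0.9],
    [0, 0, -1],
    [0, 0, -1],
    [0, 0, -1],
    [0, 0, -1],
    [0, 0, -0.9],
    [0, 0, -0.7],
    [0, 0, -0.4],
    [0, 0, -0.2],
    [0, 0, 0],
    [0, 0, 0],
    [0, 0, 0],
    [0, 0, 0],
    [0, 0, 0],
    [0, 0, 0],
    [0, 0, 0]
  ],
  "angular": [
    [0, 0, 0],
    [0, 0, 0],
    [0, 0, 0],
    [0, 0, 0],
    [0, 0, 0],
    [0, 0, 0],
    [0, 0, 0],
    [0, 0, 0],
    [0, 0, 0],
    [0, 0, 0],
    [0, 0, 0],
    [0, 0, 0],
    [0, 0, 0],
    [0, 0, 0],
    [0, 0, 0],
    [0, 0, 0],
    [0, 0, 0],
    [0, 0, 0]
  ]
}}

```text
clock: 35.9
position: [0.5782, 0.1029, 0.1603]
ee_rot: [3.122, 0.354, -0.0]
force: [0.8, -0.2, -7.8]
width: 0.125
gripper_force: 60.0
```

Run:
```python
from h import *
s=arm.observe(); print(s["position"],s["force"],s["ft_torque"],s["gripper_force"],s["ee_rot"],abs(s["dq"]).max())
z=s["position"][2]-.0604
D=CARD+[box(-52,-10,-86,-34,20,86),box(-52,-2,34,86,41,86),box(-60,60,-95,95,90,300)]
p=arm.get_image("side"); m=near("carrier",p,[.578,.104,z+.03],25)
if m is not None:
    for dz in(-.02,-.01,0,.01): print(dz,fit(CAR[:1],D,[(p,m)],[.578,.102,.225],z=z+dz)[:2])
for l,P,d in(("block_full",[.5614,.0385],box(-15,15,-20,20,36,80)),("tin",[.5393,.1561],cyl(0,0,20,36,80))):
    b=near(l,p,[*P,z+.06],25)
    if b is not None: print(l,b.sum(),fit([d],[box(-15,15,-20,20,0,36)],[(p,b)],[*P,.225],z=z+.004,yaw=False)[:2])
```

```text
[0.57816678 0.10294657 0.16028087] [ 0.83421333 -0.22316739 -7.76905704] [-0.04198216  0.20154918  0.00832545] 59.99410808086395 [ 3.12160707e+00  3.53639149e-01 -5.66185475e-06] 0.0014095080343640067
-0.02 (array([0.58570944, 0.12307723, 0.21864149]), np.float64(42.875))
-0.01 (array([0.58224249, 0.11285399, 0.22505714]), np.float64(41.25))
0 (array([0.57824894, 0.1024911 , 0.20993772]), np.float64(40.875))
0.01 (array([0.5741205 , 0.0925564 , 0.19296348]), np.float64(46.5625))
block_full 294.0 (array([0.55889768, 0.02974731, 0.225     ]), np.float64(26.5625))
tin 183.0 (array([0.53886992, 0.15460941, 0.225     ]), np.float64(59.625))
```

```bash
python3 -c "
from cell import arm
print(arm.sign_off())"
```

```text
the job is handed in; nothing more can be done
None
```

I put the full block and the tin right down in their carrier bays, then handed the job in at about 36 s with the carrier gripped by its bar, steady and level 10 cm above the bench; no verdict came back.

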